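Unhasp the case and hold its lid up level

ROBOT

A 6-joint arm with a two-finger parallel gripper is mounted at the origin on a cart in front of the work surface, level with it; the furniture and walls round the work are solid. World frame = base frame: x ahead of the robot, y to its left, z up, the work surface at z = 0. Lengths are in m, angles in rad, forces in N, time in s.
With the tool pointing down it reaches from about 0.25 to 0.775 m from the base axis. Payload 4 kg.
Tool frame: the origin (TCP) lies at the centre of the arm's flange, where the gripper is bolted on; the fingertips stand 199 mm ahead of it and the grasp point (between the pads) lies 180 mm ahead of it (robot.tcp_to_tips is the z of the fingertips in the tool frame, in m); z points along the fingers, y is the line along which they close (so a half turn about z gives the same grasp; the last joint's range is limited). The gripper opens to 94 mm and grips with 3 to 60 N. Pads are 16 mm wide; open, the fingers measure 119 mm over their backs; the gripper's body (75 mm by 177 mm) begins 78 mm behind the grasp point.
Start: joints at [1.137, 0.087, 1.371, -0, 1.684, -0.103], TCP at [0.179, 0.52, 0.405] pointing down, gripper open.
Joint ranges: [-3.1, 3.1], [-0.76, 2.03], [0.27, 2.55], [-1.08, 4.22], [0.17, 2.65], [-2.57, 2.57]. Speed limits (rad/s): [2.79, 2.79, 3.14, 3.14, 3.14, 3.14].

INTERFACE

Orientations are given as [roll, pitch, yaw] about the fixed x, y, z axes, in that order (R = Rz(yaw) Ry(pitch) Rx(roll)).
In Python, from bench import robot gives the robot as it stands.
- The arm moves only by the tool play_rows, never from a script. Its arguments are lists of equal length, an entry for each row: "translation": the shift along the tool's x, y, z scaled (see below), a list of three; "twist": the turn, a rotation vector about the tool's x, y, z scaled (see below), a list of three; "gripper": the opening, from -1 (shut) to 1 (fully open). A call has 1 to 8 rows; each row shifts and turns the commanded pose from where the row before left it, along the tool's axes as they then stand; what a row does not reach is not made up. The controller multiplies each number of a shift by 0.04 m and each number of a turn by 0.1 rad. A row lasts 1/10 s, in which the tool goes at most 50 mm and 8.59 degrees, less where a joint would pass 70% of its speed; a pose out of reach is approached as far as the arm can. A call with a number of a shift or a turn outside -1 to 1 is refused whole. A call with a gripper value outside its range is refused whole. The fingers move at their own pace and stop on an object; the grip force is fixed at half the most. Time passes only in rows, so rows that do not move let the fingers close. It gives the time, the measured TCP pose, the force, the opening and the grip force at its end, in the units of the state.
- robot.get_obs(): the state, without advancing time (a new reading comes with each control period).
- robot.snapshot(name): name is "scene" or "top" or "wrist"; returns the picture (420x560x3 uint8, red, green, blue); there is no depth.
- robot.camera_model(name): a dict with "camera_matrix" (3x3 intrinsics, pixels), "k1" (the pictures are not rectified: a ray, as slopes to the right and down, at radius r is drawn at 1 + k1 r^2 times it, then the intrinsics apply), "rvec" (rotation vector, rad) and "tvec" (3), from world to camera coordinates, as OpenCV has them. Camera axes: x right, y down, z forward; pixel columns grow to the right and rows downward; lengths in m; the calibration is good to about 2 mm. A picture is of the moment at which its call begins: read the wrist's pose just before it. camera_model takes no time and is no camera call; for the wrist camera it gives the pose at the moment of the call.
- robot.close_job(): hands the job in; it is judged then, once.
Trained networks look in the newest picture that a camera, given by its name, has taken for a name from the list of things; names that differ only in an ending like _2 or _b are one class to them, and where a whole thing is asked for, a point or a joint stands for the part that bears it (a point fixed in the world has none). Each returns a list of dicts, best first, with "score" (0 to 1); they miss things now and then, are a little off and sometimes report something else, mostly with a low value. They report only what shows in the picture. A call takes as long as a camera call. They do not tell look-alikes from the thing itself.
- robot.recognise(name, camera): "centre" ([x, y, z] in m, in world coordinates, good to about 4 mm: the middle of the surface that is visible of it).
- robot.spot_point(name, camera): "centre" ([x, y, z] in m, in world coordinates, good to about 4 mm: a listed point, or the origin of a listed thing).
The state is a dict: "time": time; "joint_positions": joint angles; "qvel": joint speeds; "joint_torque": joint torques, N m; "tool_pos": TCP position; "ee_rot": TCP orientation; "wrist_force": force on the tool from outside, world axes, zero at the start; "wrist_torque": the same for the moment, N m; "width": finger opening in m; "finger_force": force on a finger pad.
Only numpy, scipy, OpenCV 4.12 (cv2) and the standard library are available. Lean on these libraries where they do the work, as an engineer would, in place of code of your own. Each camera call takes 0.05 s, during which the arm holds its last target. There are 200 camera calls.

TASK

The lid of the grey steel case on the bench is held by a hasp. Take the hasp by its upright pin and swing it wide open, about square to the front of the case; then take the lid by its bar handle, lift it straight up with the tin and the little jar still standing on it, and finish while holding it still and level in the gripper, about 10 cm above the case, so that somebody can look inside. Do not touch the tin and the jar, and leave the other things on the bench where they are.

Things in the scene. Friction and masses are not known exactly. Their poses are not given: they have to be found in the camera images.
- case: Open grey sheet-steel case, fixed to the bench: 130 (x) by 180 (y) by 60 mm high, walls 5 mm. Origin at the centre of its underside; z up; its front, with the hasp, faces its own -x. With the tool straight down, some arms' upper arm meets the motor hanging left of the bench: leaning the tool back towards the robot by about 20 degrees, fingers pointing forward, avoids that.
- lid: Loose grey lid of the case, a shallow tray 130 (x) by 180 (y) by 22 mm, floor 4 mm thick, about 0.4 kg (may vary by a quarter). Origin at the centre of its underside, 60 mm above the case's origin when seated; axes as the case's. A 5 mm lip below it locates it inside the case with about 3 mm play.
- staple (a point): Tip of the wire staple at the middle of the lid's front edge (12 mm high, 4 mm wide, standing 22 mm forward, 11 mm above the lid's underside). It passes through the slot of the closed hasp, so the lid cannot be lifted until the hasp is off.
- lid_handle (a point): Middle of the lid's bar handle, 60 mm above the lid's underside and over its centre. The dark wood bar runs along the lid's x (front to back), 94 mm long, 14 mm thick (along y), 18 mm high, on two posts at x = -36 and +36 mm: grip it across its 14 mm at the middle.
- hasp (a joint): Swing of the steel hasp about a vertical axis on the front of the case, in rad. 0: closed, flat along the front, slot over the staple; starts within 0.1 of that. It grows as the free end swings out to the front, counter-clockwise seen from above; 1.57 is square to the front, stop at 2.0. Strap 30 mm high, top edge 86 mm above the bench. It stays where it is left (friction about 0.03 N m).
- hasp_axis (a point): Point on the hasp's vertical hinge axis, 115 mm above the bench: in the case's frame at x = -73.5, y = -34 mm.
- hasp_pin (a point): Point to grip on the hasp's pull pin: an upright steel pin 12 mm in diameter at the free end, 62.6 mm from the hinge axis, its top 130 mm above the bench, this point 115 mm above the bench and 15 mm below its top. With the hasp closed it stands 36 mm in front of the lid, 22 mm to the case's +y from its middle. It may turn between the fingers.
- lid_tin: Round tin 62 mm in diameter, 26 mm high, standing loose on one end of the lid's floor, about 52 mm from the middle along the lid's y (which end varies). Its top is 21 mm below the lower edge of the bar. Origin at the centre of its underside, z up.
- lid_jar: Low round clear jar, 32 mm in diameter, 18 mm high, standing loose on the other end of the lid's floor. Origin at the centre of its underside, z up.
- steel_block: Bystander: bare steel bench block 44 x 82 x 21 mm, lying on the bench to the right of the case; origin at the centre of its underside.
- rubber_block: Bystander: grooved black rubber block 42 x 88 x 42 mm, behind the case; origin at the centre of its underside.
- tall_jar: Bystander: screw-lid jar 43 mm in diameter, 55 mm high, on the bench behind and left of the case; origin at the centre of its underside. The arm starts left of a motor (axis near x = 273, y = 46 mm, 140 mm thick, 240 to 560 mm up) and of a frame (x 190 to 320, y 120 to 195 mm, up to 630 mm) fixed by the bench: drawn up nearly straight over its base, it can turn past them.
There are look-alikes about, which are no part of the job. What is shaped like the lid_jar but black or orange is not meant.

How it is judged:
By the outcome, as a careful person would: the job done as asked, in the order asked, and still so for the second after the job is handed in, while the arm keeps its last pose, push and grip.
It also fails if it takes over 66 s, if anything falls off the work surface, if the arm or the gripper's body presses on something with over 40 N, if the wrist force passes 120 N, or if a joint passes its speed limit or range.

## Working session

There is one attempt and no reset: what is moved stays moved. The work goes in short steps, Python scripts to look and compute and a tool call to move; the robot and the scene stay as the last step left them, time stands still between calls to the robot, and variables do not carry over. Pictures are saved under pics/ and viewed, at most 10 in all, crops included, and the job is handed in when it is done.

Besides the shell and the picture viewer there is one more tool, called by a JSON object that holds its "name" and its "arguments", one argument or row to a line. play_rows: Moves the arm, as the interface text tells. Its arguments: {"type":"object","properties":{"translation":{"type":"array","items":{"type":"array","items":{"type":"number","minimum":-1,"maximum":1}}},"twist":{"type":"array","items":{"type":"array","items":{"type":"number","minimum":-1,"maximum":1}}},"gripper":{"type":"array","items":{"type":"number"}}},"required":["translation","twist","gripper"]}

```bash
ls; mkdir -p pics
python3 - <<'E'
from bench import robot
import cv2, numpy as np
o=robot.get_obs()
print({k:np.round(v,3) for k,v in o.items()})
for c in("scene","top"):
    im=robot.snapshot(c); cv2.imwrite(f"pics/{c}0.png",im[:,:,::-1])
    for n in("case","lid","staple","lid_handle","hasp_axis","hasp_pin","lid_tin","lid_jar","steel_block","rubber_block","tall_jar"):
        r=robot.spot_point(n,c); print(c,n,[(np.round(d["centre"],3).tolist(),round(d["score"],2)) for d in r[:3]])
print(robot.get_obs()["time"])
E
```

```text
pics
{'time': np.float64(0.0), 'joint_positions': array([ 1.137,  0.088,  1.372, -0.   ,  1.684, -0.103]), 'qvel': array([ 0.   ,  0.   , -0.   , -0.   , -0.002,  0.   ]), 'joint_torque': array([-0.0000e+00, -3.4020e+01, -3.0242e+01,  7.2000e-02,  3.3000e-02,
       -0.0000e+00]), 'tool_pos': array([0.179, 0.52 , 0.404]), 'ee_rot': array([-3.139, -0.   ,  2.811]), 'wrist_force': array([ 0.756,  1.064, -0.058]), 'wrist_torque': array([ 0.002, -0.006,  0.001]), 'finger_force': np.float64(0.0), 'width': np.float64(0.094)}
scene case [([0.494, -0.253, -0.0], 0.94)]
scene lid [([0.492, -0.255, 0.06], 0.84)]
scene staple [([0.414, -0.232, 0.072], 0.67), ([0.491, -0.203, 0.067], 0.46)]
scene lid_handle [([0.493, -0.254, 0.121], 0.63)]
scene hasp_axis [([0.41, -0.276, 0.111], 0.86)]
scene hasp_pin [([0.395, -0.212, 0.111], 0.75)]
scene lid_tin [([0.467, -0.305, 0.068], 0.94)]
scene lid_jar [([0.358, -0.097, -0.001], 0.76), ([0.424, -0.087, 0.001], 0.67), ([0.491, -0.204, 0.066], 0.44)]
scene steel_block [([0.523, -0.447, 0.002], 0.82)]
scene rubber_block [([0.655, -0.231, 0.002], 0.77)]
scene tall_jar [([0.622, -0.085, 0.001], 0.65), ([0.49, -0.198, 0.066], 0.4), ([0.466, -0.308, 0.069], 0.31)]
top case [([0.62, -0.086, 0.004], 0.5)]
top lid [([0.49, -0.259, 0.061], 0.58)]
top staple [([0.407, -0.233, 0.071], 0.97), ([0.495, -0.199, 0.062], 0.36)]
top lid_handle [([0.49, -0.26, 0.122], 0.92)]
top hasp_axis [([0.41, -0.27, 0.116], 0.92)]
top hasp_pin [([0.41, -0.267, 0.116], 0.66), ([0.392, -0.206, 0.114], 0.46)]
top lid_tin [([0.458, -0.304, 0.063], 0.66)]
top lid_jar [([0.362, -0.101, 0.005], 0.77), ([0.422, -0.086, 0.001], 0.75), ([0.494, -0.203, 0.064], 0.46)]
top steel_block [([0.521, -0.447, -0.001], 0.92), ([0.498, -0.202, 0.061], 0.46)]
top rubber_block [([0.656, -0.232, -0.002], 0.87)]
top tall_jar [([0.623, -0.082, 0.003], 0.77)]
1.2
```

View pics/scene0.png

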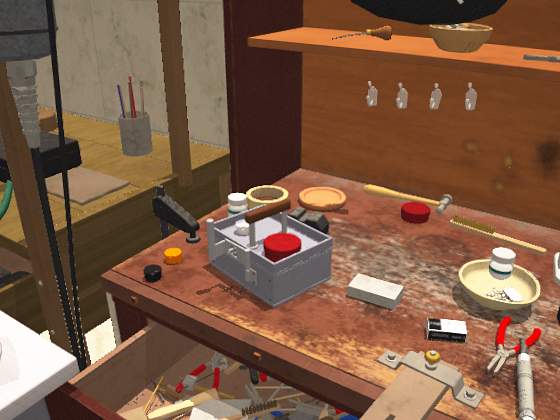

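View pics/top0.png

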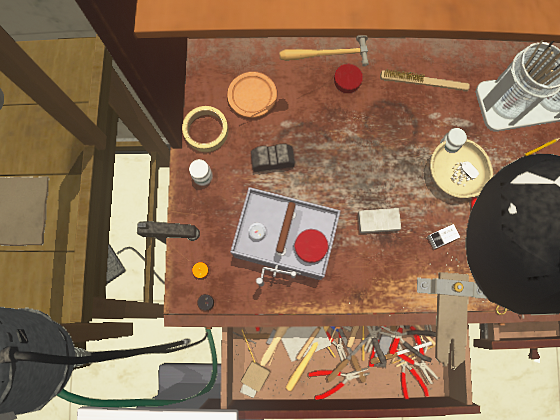

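```bash
python3 - <<'E'
from bench import robot
import cv2, numpy as np
print([a for a in dir(robot) if a[0]!='_'])
im=cv2.imread("pics/top0.png")[180:300,220:350]
cv2.imwrite("pics/crop1.png",cv2.resize(im,None,fx=5,fy=5,interpolation=cv2.INTER_CUBIC))
for c in("scene","top"): print(robot.camera_model(c))
E
cat > h.py <<'E'
import numpy as np, cv2
from bench import robot
def onplane(c,uv,z):
    m=robot.camera_model(c);K=np.array(m["camera_matrix"]);R=cv2.Rodrigues(np.array(m["rvec"],float))[0];t=np.array(m["tvec"]).ravel()
    p=cv2.undistortPoints(np.array(uv,float).reshape(-1,1,2),K,np.array([m["k1"],0,0,0.]))[:,0]
    d=np.c_[p,np.ones(len(p))]@R; o=-R.T@t
    return o+d*((z-o[2])/d[:,2])[:,None]
E
```

```text
['IKError', 'camera_model', 'close_job', 'get_obs', 'recognise', 'snapshot', 'spot_point', 'tcp_to_tips']
{'camera_matrix': array([[535.81324656,   0.        , 284.06556581],
       [  0.        , 535.81324656, 213.89660399],
       [  0.        ,   0.        ,   1.        ]]), 'k1': -0.08142706344869753, 'rvec': array([ 1.83200183, -0.98453868,  0.61621441]), 'tvec': array([-0.51121836,  0.22042917,  0.71703614])}
{'camera_matrix': array([[476.14985408,   0.        , 282.03842162],
       [  0.        , 476.14985408, 215.7334359 ],
       [  0.        ,   0.        ,   1.        ]]), 'k1': -0.11075058285244542, 'rvec': array([ 2.10502513, -2.11620851,  0.2125928 ]), 'tvec': array([-0.24760519,  0.52550463,  0.87359855])}
```

View pics/crop1.png

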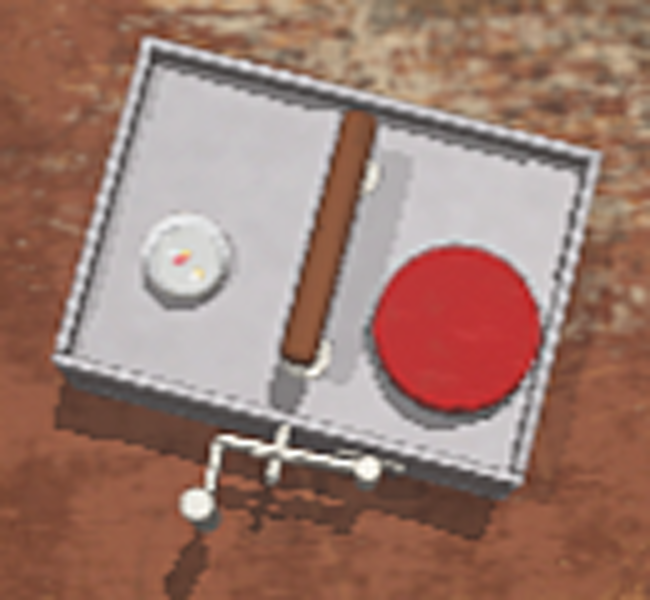

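The crop shows the lid: rim corners at crop px (148,42), (598,152), (520,480), (60,360), handle bar from (358,115) to (298,360), white-topped pin at (197,505) and hinge head at (368,468). The clear jar on the lid (187,260) is the lid_jar. The black (205,302) and orange (200,270) caps in the top view lie on the bench and are not meant.

Run:
```python
from h import *
f=lambda l:[(220+(x+.5)/5-.5,180+(y+.5)/5-.5) for x,y in l]
c=onplane("top",f([(148,42),(598,152),(520,480),(60,360)]),.082)
print(c.round(4), c.mean(0).round(4))
a=lambda v:np.arctan2(v[1],v[0])
print("yaw",a(c[0]-c[3]),a(c[1]-c[2]),a(c[0]-c[1])-np.pi/2,a(c[3]-c[2])-np.pi/2)
b=onplane("top",f([(358,115),(298,360)]),.129); print(b.round(4),b.mean(0).round(4),a(b[0]-b[1]))
p=onplane("top",f([(197,505)]),.13)[0];x=onplane("top",f([(368,468)]),.116)[0];print("pin",p,"axis",x)
for y in(-.24,-.26,-.28):
  R=np.array([[np.cos(y),-np.sin(y)],[np.sin(y),np.cos(y)]])
  print(y,"axis",R@[-.0735,-.034]+b.mean(0)[:2],"pin0",R@[-.101,.022]+b.mean(0)[:2])
```

```text
[[ 0.5728 -0.188   0.082 ]
 [ 0.5287 -0.3588  0.082 ]
 [ 0.4052 -0.3265  0.082 ]
 [ 0.4506 -0.1563  0.082 ]] [ 0.4893 -0.2574  0.082 ]
yaw -0.25371174080902337 -0.25519944693633934 -0.25267298294904683 -0.26081143558913134
[[ 0.5324 -0.2673  0.129 ]
 [ 0.444  -0.2454  0.129 ]] [ 0.4882 -0.2564  0.129 ] -0.2424038346449174
pin [ 0.39326408 -0.21015458  0.13      ] axis [ 0.40703695 -0.26996216  0.116     ]
-0.24 axis [ 0.40874444 -0.27193074] pin0 [ 0.39534399 -0.210999  ]
-0.26 axis [ 0.40844927 -0.27033824] pin0 [ 0.39627005 -0.20915068]
-0.28 axis [ 0.408186   -0.26874014] pin0 [ 0.3972329  -0.20732126]
```

{"name": "play_rows", "arguments": {
  "translation": [
    [0, 0, -0.5],
    [0, 0, -0.75],
    [0, 0, -0.75],
    [0, 0, -0.75],
    [0, 0, -0.75],
    [0, 0, -0.75]
  ],
  "twist": [
    [0, 0, 0],
    [0, 0, 0],
    [0, 0, 0],
    [0, 0, 0],
    [0, 0, 0],
    [0, 0, 0]
  ],
  "gripper": [1, 1, 1, 1, 1, 1]
}}

```text
time: 1.8
tool_pos: [0.1785, 0.52, 0.576]
ee_rot: [3.141, 0.0, 2.811]
wrist_force: [-0.1, 0.5, -0.4]
width: 0.0939
finger_force: 0.0
```

```bash
cat >> h.py <<'E'
def log():
    o=robot.get_obs(); a=np.r_[o["time"],o["joint_positions"],o["tool_pos"],o["ee_rot"]]
    with open("log.txt","a") as f: f.write(" ".join(f"{v:.5f}" for v in a)+"\n")
    print("q",a[1:7].round(3),"p",a[7:10].round(3),"rpy",a[10:].round(3),"F",np.round(o["wrist_force"],1),"w",round(float(o["width"]),4),"t",round(float(a[0]),2))
E
python3 -c "from h import *;log()"
```

```text
q [ 1.137  0.12   0.996 -0.     2.025 -0.103] p [0.179 0.52  0.576] rpy [3.141 0.    2.811] F [-0.1  0.5 -0.4] w 0.0939 t 1.8
```

{"name": "play_rows", "arguments": {
  "translation": [
    [0, 0, -0.75],
    [0, 0.07, -0.75],
    [0, 0.15, -0.73],
    [0, 0.22, -0.72],
    [0, 0.29, -0.69],
    [0, 0.36, -0.66]
  ],
  "twist": [
    [-1, 0, 0],
    [-1, 0, 0],
    [-1, 0, 0],
    [-1, 0, 0],
    [-1, 0, 0],
    [-1, 0, 0]
  ],
  "gripper": [0, 0, 0, 0, 0, 0]
}}

```text
time: 2.4
tool_pos: [0.1783, 0.5194, 0.7564]
ee_rot: [2.537, 0.0, 2.811]
wrist_force: [0.4, -0.4, -0.1]
width: 0.0499
finger_force: 0.0
```

```bash
python3 -c "from h import *;log()"
```

```text
q [ 1.118  0.076  0.713  0.071  1.751 -0.088] p [0.178 0.519 0.756] rpy [2.537 0.    2.811] F [ 0.4 -0.4 -0.1] w 0.0499 t 2.4
```

{"name": "play_rows", "arguments": {
  "translation": [
    [0, -0.21, -0.75],
    [0, -0.14, -0.77],
    [0, -0.06, -0.78],
    [0, 0.02, -0.78],
    [0, 0.1, -0.78],
    [0, 0.17, -0.76],
    [0, 0.25, -0.74]
  ],
  "twist": [
    [-1, 0, 0],
    [-1, 0, 0],
    [-1, 0, 0],
    [-1, 0, 0],
    [-1, 0, 0],
    [-1, 0, 0],
    [-1, 0, 0]
  ],
  "gripper": [0, 0, 0, 0, 0, 0, 0]
}}

```text
time: 3.1
tool_pos: [0.123, 0.3592, 0.8961]
ee_rot: [1.837, 0.0, 2.811]
wrist_force: [-0.2, -0.5, 0.1]
width: 0.0471
finger_force: 0.0
```

Run:
```python
from h import *
log()
from scipy.optimize import least_squares
from scipy.spatial.transform import Rotation as R
D=np.loadtxt("log.txt")
D=np.vstack([[0,1.137,.0875,1.3715,0,1.684,-.103,.1788,.52,.4045,-3.139,0,2.811],D])
def fk(p,q):
    h,a,L1,ex,L2,d,ez,L3=p   # ex elbow offset, d lateral, ez wrist offset
    r1=R.from_euler('Z',q[0]); r2=r1*R.from_euler('Y',q[1]); r3=r2*R.from_euler('Y',q[2]); r4=r3*R.from_euler('Z',q[3]); r5=r4*R.from_euler('Y',q[4])
    sh=np.array([0,0,h])+r1.apply([a,0,0]); el=sh+r2.apply([0,d,L1]); el2=el+r3.apply([ex,0,0]);w=el2+r3.apply([0,0,L2]); t=w+r5.apply([ez,0,L3])
    return np.array([sh,el,el2,w,t]), r5*R.from_euler('Z',q[5])
if __name__=="__main__":
    def res(p): return np.r_[np.concatenate([(fk(p,r[1:7])[0][-1]-r[7:10]) for r in D])*1e3,(p-p0)*1]
    p0=np.array([.3,0,.4,0.05,.5,.056,0,.1])
    s=least_squares(res,p0);print(s.x.round(4),np.abs(s.fun[:-8]).max())
    print(fk(s.x,D[-1][1:7])[0].round(3), np.round(fk(s.x,D[-1][1:7])[1].as_matrix(),2),R.from_euler('xyz',D[-1][10:]).as_matrix().round(2))
```

```text
q [ 0.997 -0.313  0.912  0.247  1.255 -0.144] p [0.123 0.359 0.896] rpy [1.837 0.    2.811] F [-0.2 -0.5  0.1] w 0.0471 t 3.1
[ 1.528e-01  6.000e-04  4.489e-01  1.002e-01  4.990e-01  5.650e-02
 -3.000e-04  1.516e-01] 0.17197076340497164
[[ 0.     0.     0.153]
 [-0.122 -0.085  0.58 ]
 [-0.077 -0.015  0.523]
 [ 0.075  0.221  0.936]
 [ 0.123  0.359  0.896]] [[-0.08 -0.95  0.31]
 [-0.25  0.32  0.91]
 [-0.96 -0.   -0.26]] [[-0.95  0.08  0.31]
 [ 0.32  0.25  0.91]
 [-0.    0.96 -0.26]]
```

Run:
```python
from h import *
a=robot.snapshot("top")[:,:,::-1];b=robot.snapshot("wrist")[:,:,::-1]
cv2.imwrite("pics/mix.png",cv2.resize(np.hstack([a[140:,:280],b[140:,::][:, :280]]),(784,392)))
for c in("top",):
    m=robot.camera_model(c);print(-cv2.Rodrigues(m["rvec"])[0].T@m["tvec"])
    for z in(.24,.56): print(cv2.projectPoints(np.array([[.273,.046,z]]),m["rvec"],m["tvec"],m["camera_matrix"],np.array([m["k1"],0,0,0]))[0].ravel())
```

```text
[ 0.33458786 -0.25466271  0.96116374]
[ 85.12005032 354.9667313 ]
[-58.98473462 380.52985962]
```

View pics/mix.png

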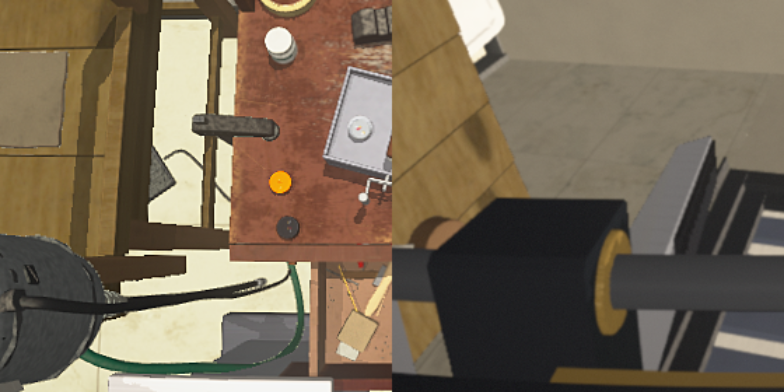

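```bash
cat >> h.py <<'E'
from scipy.optimize import least_squares
from scipy.spatial.transform import Rotation as R
P=[.1528,.0006,.4489,.1002,.499,.0565,-.0003,.1516]
LO=np.array([-3.1,-.76,.27,-1.08,.17,-2.57]);HI=np.array([3.1,2.03,2.55,4.22,2.65,2.57])
def fk(q,p=P):
    h,a,L1,ex,L2,d,ez,L3=p
    r1=R.from_euler('Z',q[0]); r2=r1*R.from_euler('Y',q[1]); r3=r2*R.from_euler('Y',q[2]); r4=r3*R.from_euler('Z',q[3]); r5=r4*R.from_euler('Y',q[4])
    sh=np.array([0,0,h])+r1.apply([a,0,0]); el=sh+r2.apply([0,d,L1]); el2=el+r3.apply([ex,0,0]);w=el2+r3.apply([0,0,L2]); t=w+r5.apply([ez,0,L3])
    return np.array([sh,el,el2,w,t]), r5*R.from_euler('Z',q[5]+SG*0)*R.from_euler('Z',np.pi/2)
SG=0
def ik(pos,rot,q0):
    def f(q):
        X,r=fk(q); return np.r_[(X[-1]-pos)*10,(r.inv()*rot).as_rotvec()]
    s=least_squares(f,np.clip(q0,LO+1e-3,HI-1e-3),bounds=(LO,HI)); 
    if s.cost>1e-6: print("IK bad",s.cost)
    return s.x
def rows(p0,r0,poses,n0=0):
    """poses: list of (pos,Rot); prints rounded rows in calls of 8, with rounding fed back"""
    T=[];W=[];p,r=np.array(p0),r0
    for (g,G) in poses:
        t=np.round(r.inv().apply(g-p)/.04,2); w=np.round((r.inv()*G).as_rotvec()/.1,2)
        if max(abs(t).max(),abs(w).max())>1: print("TOO BIG",t,w); t=t.clip(-1,1);w=w.clip(-1,1)
        p=p+r.apply(t*.04); r=r*R.from_rotvec(w*.1); T.append(t.tolist());W.append(w.tolist())
    for i in range(0,len(T),8): print("T",T[i:i+8],"\nW",W[i:i+8])
    print("end",p.round(4),r.as_euler('xyz').round(3))
def jpath(qa,qb,n):
    return [np.array(qa)+(np.array(qb)-qa)*i/n for i in range(1,n+1)]
def now():
    o=robot.get_obs(); return np.array(o["joint_positions"]),np.array(o["tool_pos"]),R.from_euler('xyz',o["ee_rot"])
def toolR(lean,yaw): return R.from_euler('ZYX',[yaw,-lean,np.pi])
CY=-.255; CC=np.array([.4895,-.2565])
def loc(x,y,z): 
    c,s=np.cos(CY),np.sin(CY); return np.array([CC[0]+c*x-s*y,CC[1]+s*x+c*y,z])
def tcp(g,rot): return g-rot.apply([0,0,.18])
E
python3 - <<'E'
from h import *
q,p,r=now()
print("orient check",(fk(q)[1].inv()*r).as_rotvec())
Rt=toolR(.35,CY); print(Rt.as_matrix().round(2))
guess=np.array([-.6,.2,1.5,0,1.2,1.2])
for nm,g in(("pinpre",np.array([.394,-.210,.205])),("pin",np.array([.394,-.210,.116])),("open",loc(-.1295,-.0615,.116)),("han",loc(0,0,.12)),("lift",loc(0,0,.22))):
    s=ik(tcp(g,Rt),Rt,guess); print(nm,g.round(3),"q",s.round(3),"\n",fk(s)[0][1:4].round(3).tolist())
E
```

```text
orient check [-3.19189120e-16 -1.66533454e-16  1.52655666e-16]
[[ 0.91 -0.25  0.33]
 [-0.24 -0.97 -0.09]
 [ 0.34  0.   -0.94]]
pinpre [ 0.394 -0.21   0.205] q [-0.737 -0.401  1.871  0.163  1.361  1.08 ] 
 [[-0.091, 0.159, 0.566], [-0.084, 0.152, 0.466], [0.284, -0.181, 0.516]]
pin [ 0.394 -0.21   0.116] q [-0.737 -0.355  2.02   0.173  1.17   1.046] 
 [[-0.077, 0.146, 0.574], [-0.084, 0.153, 0.474], [0.284, -0.181, 0.427]]
open [ 0.349 -0.283  0.116] q [-0.98  -0.323  1.997  0.245  1.211  0.788] 
 [[-0.032, 0.149, 0.578], [-0.038, 0.158, 0.479], [0.239, -0.254, 0.427]]
han [ 0.49  -0.256  0.12 ] q [-0.669 -0.094  1.804  0.154  1.114  1.111] 
 [[0.002, 0.07, 0.6], [-0.009, 0.079, 0.5], [0.379, -0.228, 0.431]]
lift [ 0.49  -0.256  0.22 ] q [-0.669 -0.149  1.65   0.143  1.32   1.144] 
 [[-0.017, 0.085, 0.597], [-0.011, 0.081, 0.497], [0.379, -0.228, 0.531]]
```

Run:
```python
from h import *
q,p,r=now()
A=np.array([.95,-.35,.6,.05,.3,0.])
B=np.array([-.737,-.4,.65,.1,.3,1.08])
Rt=toolR(.35,CY)
C=ik(tcp(np.array([.394,-.210,.205]),Rt),Rt,[-.737,-.4,1.87,.16,1.36,1.08])
Q=jpath(q,A,14)+jpath(A,B,21)+jpath(B,C,25)
for a in Q[13::7]: 
    X,rr=fk(a); print(a.round(2),X[2:].round(2).tolist(),"tip",(X[-1]+rr.apply([0,0,.2])).round(2))
rows(p,r,[(fk(a)[0][-1],fk(a)[1]) for a in Q])
```

```text
[ 0.95 -0.35  0.6   0.05  0.3   0.  ] [[-0.08, -0.01, 0.55], [-0.01, 0.09, 1.03], [0.04, 0.15, 1.16]] tip [0.1  0.24 1.33]
[ 0.39 -0.37  0.62  0.07  0.3   0.36] [[-0.08, 0.03, 0.55], [0.03, 0.08, 1.03], [0.11, 0.11, 1.16]] tip [0.2  0.15 1.33]
[-0.17 -0.38  0.63  0.08  0.3   0.72] [[-0.06, 0.07, 0.54], [0.06, 0.05, 1.03], [0.14, 0.04, 1.16]] tip [0.24 0.02 1.33]
[-0.74 -0.4   0.65  0.1   0.3   1.08] [[-0.02, 0.09, 0.54], [0.07, 0.01, 1.02], [0.13, -0.04, 1.15]] tip [ 0.21 -0.1   1.32]
[-0.74 -0.4   0.99  0.12  0.6   1.08] [[-0.03, 0.1, 0.51], [0.18, -0.08, 0.92], [0.29, -0.17, 0.98]] tip [ 0.43 -0.29  1.06]
[-0.74 -0.4   1.33  0.14  0.89  1.08] [[-0.05, 0.12, 0.49], [0.25, -0.15, 0.78], [0.37, -0.24, 0.75]] tip [ 0.53 -0.35  0.7 ]
[-0.74 -0.4   1.68  0.15  1.19  1.08] [[-0.07, 0.14, 0.47], [0.28, -0.18, 0.62], [0.37, -0.23, 0.5]] tip [ 0.48 -0.29  0.35]
T [[-0.06, 0.48, -0.3], [-0.07, 0.49, -0.29], [-0.05, 0.52, -0.28], [-0.06, 0.54, -0.27], [-0.06, 0.55, -0.25], [-0.05, 0.57, -0.24], [-0.05, 0.59, -0.23], [-0.04, 0.6, -0.21]] 
W [[-0.89, -0.27, 0.01], [-0.9, -0.26, -0.0], [-0.9, -0.
[... 1765 characters left out ...]
 0.05], [0.4, -0.82, 0.06], [0.4, -0.81, 0.05], [0.4, -0.82, 0.06], [0.4, -0.81, 0.06], [0.41, -0.82, 0.06], [0.4, -0.81, 0.07]]
T [[-0.78, -0.32, 0.34], [-0.77, -0.31, 0.37], [-0.76, -0.3, 0.39], [-0.74, -0.3, 0.4], [-0.73, -0.28, 0.43], [-0.7, -0.28, 0.44], [-0.69, -0.27, 0.46], [-0.68, -0.25, 0.48]] 
W [[0.41, -0.81, 0.07], [0.41, -0.81, 0.06], [0.41, -0.81, 0.07], [0.42, -0.81, 0.07], [0.41, -0.81, 0.08], [0.42, -0.8, 0.07], [0.42, -0.81, 0.08], [0.43, -0.8, 0.08]]
T [[-0.65, -0.25, 0.49], [-0.64, -0.23, 0.5], [-0.61, -0.23, 0.52], [-0.6, -0.21, 0.53]] 
W [[0.42, -0.8, 0.07], [0.43, -0.8, 0.09], [0.43, -0.8, 0.08], [0.43, -0.79, 0.08]]
end [ 0.3343 -0.1944  0.374 ] [ 3.142 -0.35  -0.255]
```

{"name": "play_rows", "arguments": {
  "translation": [
    [-0.06, 0.48, -0.3],
    [-0.07, 0.49, -0.29],
    [-0.05, 0.52, -0.28],
    [-0.06, 0.54, -0.27],
    [-0.06, 0.55, -0.25],
    [-0.05, 0.57, -0.24],
    [-0.05, 0.59, -0.23],
    [-0.04, 0.6, -0.21]
  ],
  "twist": [
    [-0.89, -0.27, 0.01],
    [-0.9, -0.26, 0],
    [-0.9, -0.24, -0.01],
    [-0.9, -0.22, -0.01],
    [-0.91, -0.21, -0.02],
    [-0.91, -0.2, -0.03],
    [-0.91, -0.17, -0.03],
    [-0.92, -0.17, -0.04]
  ],
  "gripper": [-0.1, -0.1, -0.1, -0.1, -0.1, -0.1, -0.1, -0.1]
}}

```text
time: 4.0
tool_pos: [0.1024, 0.2735, 1.0621]
ee_rot: [1.119, 0.003, 2.636]
wrist_force: [0.8, 0.5, 0.0]
width: 0.0428
finger_force: 0.0
```

{"name": "play_rows", "arguments": {
  "translation": [
    [-0.04, 0.62, -0.19],
    [-0.03, 0.62, -0.17],
    [-0.03, 0.64, -0.16],
    [-0.02, 0.65, -0.13],
    [-0.01, 0.66, -0.11],
    [-0.01, 0.66, -0.09],
    [-0.3, -0.06, 0.03],
    [-0.3, -0.05, 0.03]
  ],
  "twist": [
    [-0.92, -0.14, -0.04],
    [-0.92, -0.13, -0.05],
    [-0.92, -0.11, -0.05],
    [-0.92, -0.09, -0.06],
    [-0.92, -0.08, -0.06],
    [-0.93, -0.05, -0.06],
    [-0.02, -0.41, -0.15],
    [-0.04, -0.41, -0.15]
  ],
  "gripper": [-0.1, -0.1, -0.1, -0.1, -0.1, -0.1, -0.1, -0.1]
}}

```text
time: 4.8
tool_pos: [0.0656, 0.1531, 1.1594]
ee_rot: [0.561, -0.066, 2.501]
wrist_force: [0.3, -0.0, -0.8]
width: 0.0422
finger_force: 0.0
```

```bash
python3 -c "from h import *;log()"
```

```text
q [ 0.813 -0.345  0.608  0.022  0.301  0.113] p [0.066 0.153 1.159] rpy [ 0.561 -0.066  2.501] F [ 0.3 -0.  -0.8] w 0.0422 t 4.8
```

{"name": "play_rows", "arguments": {
  "translation": [
    [-0.3, -0.02, 0.03],
    [-0.29, -0.02, 0.02],
    [-0.3, 0, 0.04],
    [-0.29, 0.02, 0.02],
    [-0.29, 0.03, 0.03],
    [-0.29, 0.05, 0.03],
    [-0.28, 0.06, 0.03],
    [-0.28, 0.07, 0.03]
  ],
  "twist": [
    [-0.06, -0.41, -0.14],
    [-0.09, -0.41, -0.15],
    [-0.11, -0.39, -0.15],
    [-0.12, -0.4, -0.15],
    [-0.15, -0.38, -0.15],
    [-0.17, -0.38, -0.14],
    [-0.19, -0.37, -0.15],
    [-0.2, -0.35, -0.15]
  ],
  "gripper": [-0.1, -0.1, -0.1, -0.1, -0.1, -0.1, -0.1, -0.1]
}}

```text
time: 5.6
tool_pos: [0.135, 0.0886, 1.1554]
ee_rot: [0.5, -0.274, 2.234]
wrist_force: [0.0, -0.2, 0.2]
width: 0.0424
finger_force: 0.0
```

{"name": "play_rows", "arguments": {
  "translation": [
    [-0.27, 0.09, 0.03],
    [-0.26, 0.1, 0.03],
    [-0.26, 0.11, 0.03],
    [-0.25, 0.13, 0.03],
    [-0.24, 0.13, 0.03],
    [-0.23, 0.15, 0.03],
    [-0.22, 0.16, 0.03],
    [-0.22, 0.16, 0.03]
  ],
  "twist": [
    [-0.23, -0.35, -0.15],
    [-0.24, -0.33, -0.15],
    [-0.26, -0.32, -0.14],
    [-0.27, -0.31, -0.15],
    [-0.3, -0.29, -0.15],
    [-0.3, -0.28, -0.15],
    [-0.32, -0.26, -0.15],
    [-0.34, -0.24, -0.14]
  ],
  "gripper": [-0.1, -0.1, -0.1, -0.1, -0.1, -0.1, -0.1, -0.1]
}}

```text
time: 6.4
tool_pos: [0.1502, 0.0002, 1.1534]
ee_rot: [0.349, -0.442, 2.013]
wrist_force: [0.7, -0.8, 0.4]
width: 0.0425
finger_force: 0.0
```

{"name": "play_rows", "arguments": {
  "translation": [
    [-0.2, 0.18, 0.03],
    [-0.19, 0.19, 0.03],
    [-0.19, 0.19, 0.03],
    [-0.88, -0.38, 0.03],
    [-0.88, -0.39, 0.06],
    [-0.88, -0.38, 0.08],
    [-0.87, -0.38, 0.11],
    [-0.87, -0.37, 0.14]
  ],
  "twist": [
    [-0.34, -0.22, -0.15],
    [-0.36, -0.21, -0.15],
    [-0.37, -0.18, -0.15],
    [0.39, -0.83, 0.04],
    [0.4, -0.82, 0.04],
    [0.4, -0.82, 0.05],
    [0.39, -0.82, 0.04],
    [0.4, -0.81, 0.05]
  ],
  "gripper": [-0.1, -0.1, -0.1, -0.1, -0.1, -0.1, -0.1, -0.1]
}}

```text
time: 7.2
tool_pos: [0.2576, -0.1339, 1.0364]
ee_rot: [0.602, -0.872, 1.747]
wrist_force: [0.4, -0.2, 0.4]
width: 0.0423
finger_force: 0.0
```

```bash
python3 -c "from h import *;log()"
```

```text
q [-0.686 -0.396  0.899  0.041  0.51   1.103] p [ 0.258 -0.134  1.036] rpy [ 0.602 -0.872  1.747] F [ 0.4 -0.2  0.4] w 0.0423 t 7.2
```

{"name": "play_rows", "arguments": {
  "translation": [
    [-0.86, -0.37, 0.16],
    [-0.86, -0.37, 0.18],
    [-0.85, -0.36, 0.21],
    [-0.84, -0.35, 0.23],
    [-0.83, -0.35, 0.26],
    [-0.82, -0.35, 0.28],
    [-0.81, -0.33, 0.3],
    [-0.8, -0.33, 0.33]
  ],
  "twist": [
    [0.4, -0.82, 0.05],
    [0.4, -0.82, 0.05],
    [0.4, -0.82, 0.06],
    [0.4, -0.81, 0.05],
    [0.4, -0.82, 0.06],
    [0.4, -0.81, 0.06],
    [0.41, -0.82, 0.06],
    [0.4, -0.81, 0.07]
  ],
  "gripper": [-0.1, -0.1, -0.1, -0.1, -0.1, -0.1, -0.1, -0.1]
}}

```text
time: 8.0
tool_pos: [0.3673, -0.2286, 0.7765]
ee_rot: [1.984, -1.138, 0.555]
wrist_force: [0.6, -0.3, 0.1]
width: 0.0423
finger_force: 0.0
```

{"name": "play_rows", "arguments": {
  "translation": [
    [-0.78, -0.32, 0.34],
    [-0.77, -0.31, 0.37],
    [-0.76, -0.3, 0.39],
    [-0.74, -0.3, 0.4],
    [-0.73, -0.28, 0.43],
    [-0.7, -0.28, 0.44]
  ],
  "twist": [
    [0.41, -0.81, 0.07],
    [0.41, -0.81, 0.06],
    [0.41, -0.81, 0.07],
    [0.42, -0.81, 0.07],
    [0.41, -0.81, 0.08],
    [0.42, -0.8, 0.07]
  ],
  "gripper": [-0.1, -0.1, -0.1, -0.1, -0.1, -0.1]
}}

```text
time: 8.6
tool_pos: [0.379, -0.2365, 0.5629]
ee_rot: [2.783, -0.799, -0.092]
wrist_force: [-0.0, -1.3, -0.4]
width: 0.0425
finger_force: 0.0
```

Run:
```python
from h import *
log()
q,p,r=now()
Rt=toolR(.35,CY)
C=ik(tcp(np.array([.394,-.210,.205]),Rt),Rt,[-.737,-.4,1.87,.16,1.36,1.08])
Q=jpath(q,C,10)
rows(p,r,[(fk(a)[0][-1],fk(a)[1]) for a in Q])
```

```text
q [-0.724 -0.397  1.582  0.127  1.107  1.086] p [ 0.379 -0.237  0.563] rpy [ 2.783 -0.799 -0.092] F [-0.  -1.3 -0.4] w 0.0425 t 8.6
T [[-0.4, -0.15, 0.27], [-0.4, -0.15, 0.28], [-0.4, -0.15, 0.28], [-0.38, -0.14, 0.29], [-0.38, -0.14, 0.3], [-0.38, -0.13, 0.3], [-0.37, -0.14, 0.31], [-0.36, -0.12, 0.31]] 
W [[0.26, -0.47, 0.05], [0.25, -0.47, 0.05], [0.26, -0.47, 0.06], [0.26, -0.47, 0.05], [0.27, -0.47, 0.06], [0.26, -0.46, 0.05], [0.27, -0.47, 0.06], [0.26, -0.46, 0.06]]
T [[-0.35, -0.12, 0.31], [-0.35, -0.12, 0.32]] 
W [[0.27, -0.47, 0.05], [0.27, -0.46, 0.06]]
end [ 0.3342 -0.1945  0.374 ] [ 3.141 -0.35  -0.255]
```

{"name": "play_rows", "arguments": {
  "translation": [
    [-0.4, -0.15, 0.27],
    [-0.4, -0.15, 0.28],
    [-0.4, -0.15, 0.28],
    [-0.38, -0.14, 0.29],
    [-0.38, -0.14, 0.3],
    [-0.38, -0.13, 0.3],
    [-0.37, -0.14, 0.31],
    [-0.36, -0.12, 0.31]
  ],
  "twist": [
    [0.26, -0.47, 0.05],
    [0.25, -0.47, 0.05],
    [0.26, -0.47, 0.06],
    [0.26, -0.47, 0.05],
    [0.27, -0.47, 0.06],
    [0.26, -0.46, 0.05],
    [0.27, -0.47, 0.06],
    [0.26, -0.46, 0.06]
  ],
  "gripper": [-0.1, -0.1, -0.1, -0.1, -0.1, -0.1, -0.1, -0.1]
}}

```text
time: 9.4
tool_pos: [0.3469, -0.2065, 0.411]
ee_rot: [3.079, -0.449, -0.239]
wrist_force: [0.9, -0.0, 0.4]
width: 0.0426
finger_force: 0.0
```

{"name": "play_rows", "arguments": {
  "translation": [
    [-0.35, -0.12, 0.31],
    [-0.35, -0.12, 0.32],
    [0, 0, 0],
    [0, 0, 0]
  ],
  "twist": [
    [0.27, -0.47, 0.05],
    [0.27, -0.46, 0.06],
    [0, 0, 0],
    [0, 0, 0]
  ],
  "gripper": [-0.1, -0.1, -0.1, -0.1]
}}

```text
time: 9.8
tool_pos: [0.3352, -0.1953, 0.3774]
ee_rot: [3.137, -0.36, -0.254]
wrist_force: [0.3, 0.1, 0.3]
width: 0.0421
finger_force: 0.0
```

Run:
```python
from h import *
log()
im={}
for c in("wrist","scene"):
    im[c]=robot.snapshot(c)[:,:,::-1]
    for n in("hasp_pin","hasp_axis","lid_handle","staple"):
        print(c,n,[(np.round(d["centre"],4).tolist(),round(d["score"],2)) for d in robot.spot_point(n,c)[:2]])
cv2.imwrite("pics/w1.png",np.hstack([cv2.resize(im["wrist"],(440,330)),cv2.resize(im["scene"][160:340,130:370],(360,330))[:,:360]]))
q,p,r=now()
g=np.array([.394,-.210,.116]); Rt=toolR(.35,CY)
print("grasp pt",(p+r.apply([0,0,.18])).round(4))
```

```text
q [-0.738 -0.403  1.866  0.164  1.357  1.079] p [ 0.335 -0.195  0.377] rpy [ 3.137 -0.36  -0.254] F [0.3 0.1 0.3] w 0.0421 t 9.8
wrist hasp_pin [([0.3905, -0.2081, 0.113], 0.77)]
wrist hasp_axis [([0.4097, -0.2741, 0.1169], 0.95)]
wrist lid_handle [([0.4917, -0.2558, 0.123], 0.67)]
wrist staple [([0.4085, -0.236, 0.0751], 0.81)]
scene hasp_pin [([0.3935, -0.2075, 0.1128], 0.64)]
scene hasp_axis [([0.4078, -0.2731, 0.1139], 0.67)]
scene lid_handle [([0.4945, -0.2543, 0.1186], 0.65)]
scene staple [([0.4114, -0.2307, 0.0702], 0.91), ([0.4656, -0.3044, 0.0705], 0.64)]
grasp pt [ 0.3964 -0.2121  0.2092]
```

View pics/w1.png

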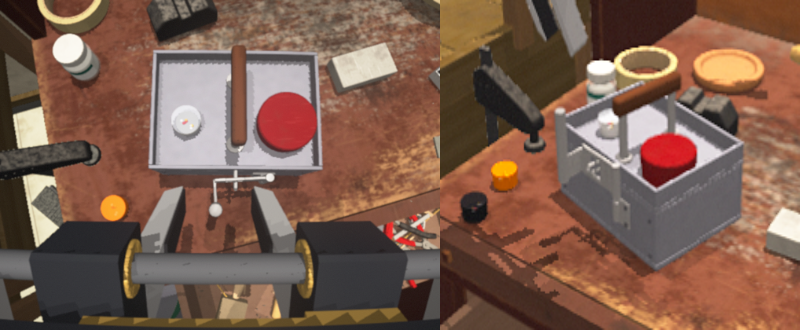

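{"name": "play_rows", "arguments": {
  "translation": [
    [-0.13, -0.01, 0.35],
    [-0.13, 0, 0.35],
    [-0.13, 0, 0.35],
    [-0.14, 0, 0.35],
    [-0.14, 0, 0.35],
    [-0.14, 0, 0.35],
    [0, 0, 0],
    [0, 0, 0]
  ],
  "twist": [
    [0, 0, 0],
    [0, 0, 0],
    [0, 0, 0],
    [0, 0, 0],
    [0, 0, 0],
    [0, 0, 0],
    [0, 0, 0],
    [0, 0, 0]
  ],
  "gripper": [-0.1, -0.1, -0.1, -0.1, -0.1, -0.1, -0.1, -0.1]
}}

```text
time: 11.1
tool_pos: [0.3345, -0.1952, 0.2876]
ee_rot: [3.137, -0.36, -0.254]
wrist_force: [-0.4, -0.7, -0.6]
width: 0.0421
finger_force: 0.0
```

Run:
```python
from h import *
log()
im=robot.snapshot("wrist")[:,:,::-1]
print([(np.round(d["centre"],4).tolist(),round(d["score"],2)) for d in robot.spot_point("hasp_pin","wrist")[:2]])
cv2.imwrite("pics/w2.png",im[150:380,120:440])
q,p,r=now()
print("grasp pt",(p+r.apply([0,0,.18])).round(4))
```

```text
q [-0.739 -0.36   2.017  0.175  1.166  1.044] p [ 0.334 -0.195  0.288] rpy [ 3.137 -0.36  -0.254] F [-0.4 -0.7 -0.6] w 0.0421 t 11.1
[([0.3936, -0.2085, 0.1152], 0.58)]
grasp pt [ 0.3961 -0.2123  0.1202]
```

View pics/w2.png

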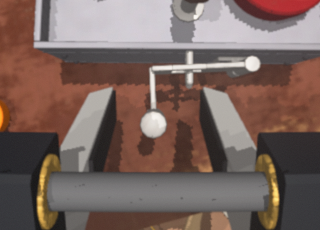

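{"name": "play_rows", "arguments": {
  "translation": [
    [-0.14, -0.08, 0.08],
    [0, 0, 0],
    [0, 0, 0],
    [0, 0, 0],
    [0, 0, 0],
    [0, 0, 0],
    [0, 0, 0]
  ],
  "twist": [
    [0, 0, 0],
    [0, 0, 0],
    [0, 0, 0],
    [0, 0, 0],
    [0, 0, 0],
    [0, 0, 0],
    [0, 0, 0]
  ],
  "gripper": [-0.1, -0.3, -0.5, -0.7, -0.9, -1, -1]
}}

```text
time: 11.9
tool_pos: [0.3313, -0.1915, 0.2827]
ee_rot: [3.135, -0.361, -0.254]
wrist_force: [1.1, -3.3, -1.3]
width: 0.0114
finger_force: 30.0
```

Run:
```python
from h import *
log()
q,p,r=now()
g=p+r.apply([0,0,.18]);print("grasp pt",g.round(4),robot.get_obs()["finger_force"])
# arc about the axis by th, constant orientation
ax=(loc(-.0735,-.034,0)+np.array([.409,-.272,0]))[:2]/2
v=g[:2]-ax; print("axis",ax,"radius",np.hypot(*v), "q0", np.arctan2(v[1],v[0])-(CY+np.arctan2(.056,-.0275)))
q0=(np.arctan2(v[1],v[0])-(CY+np.arctan2(.056,-.0275))); th=1.6-q0; n=20
v=v*.0626/np.hypot(*v); off=g[:2]-ax-v
ps=[]
for i in range(1,n+1):
    a=th*i/n;c,s=np.cos(a),np.sin(a); d=ax+np.array([c*v[0]-s*v[1],s*v[0]+c*v[1]])+off*(1-i/n)
    ps.append((np.r_[d,g[2]]-r.apply([0,0,.18]),r))
rows(p,r,ps)
```

```text
q [-0.736 -0.369  2.033  0.174  1.157  1.045] p [ 0.331 -0.192  0.283] rpy [ 3.135 -0.361 -0.254] F [ 1.1 -3.3 -1.3] w 0.0114 t 11.9
grasp pt [ 0.3925 -0.2086  0.1143] 30.002407729625702
axis [ 0.4094002  -0.27143026] radius 0.06509037835045205 q0 0.06081371026717797
T [[-0.09, 0.07, -0.04], [-0.09, 0.07, -0.03], [-0.09, 0.08, -0.03], [-0.08, 0.09, -0.03], [-0.07, 0.09, -0.03], [-0.06, 0.1, -0.02], [-0.06, 0.11, -0.02], [-0.05, 0.11, -0.02]] 
W [[0.0, 0.0, 0.0], [0.0, 0.0, 0.0], [0.0, 0.0, 0.0], [0.0, 0.0, 0.0], [0.0, 0.0, 0.0], [0.0, 0.0, 0.0], [0.0, 0.0, 0.0], [0.0, 0.0, 0.0]]
T [[-0.04, 0.11, -0.01], [-0.04, 0.12, -0.02], [-0.02, 0.12, -0.01], [-0.02, 0.12, -0.0], [-0.01, 0.12, -0.0], [-0.0, 0.13, -0.0], [0.01, 0.12, 0.0], [0.01, 0.12, 0.01]] 
W [[0.0, 0.0, 0.0], [0.0, 0.0, 0.0], [0.0, 0.0, 0.0], [0.0, 0.0, 0.0], [0.0, 0.0, 0.0], [0.0, 0.0, 0.0], [0.0, 0.0, 0.0], [0.0, 0.0, 0.0]]
T [[0.03, 0.12, 0.01], [0.03, 0.12, 0.01], [0.05, 0.11, 0.02], [0.05, 0.12, 0.02]] 
W [[0.0, 0.0, 0.0], [0.0, 0.0, 0.0], [0.0, 0.0, 0.0], [0.0, 0.0, 0.0]]
end [ 0.2874 -0.2689  0.2827] [ 3.135 -0.361 -0.254]
```

{"name": "play_rows", "arguments": {
  "translation": [
    [-0.09, 0.07, -0.04],
    [-0.09, 0.07, -0.03],
    [-0.09, 0.08, -0.03],
    [-0.08, 0.09, -0.03],
    [-0.07, 0.09, -0.03],
    [-0.06, 0.1, -0.02],
    [-0.06, 0.11, -0.02],
    [-0.05, 0.11, -0.02]
  ],
  "twist": [
    [0, 0, 0],
    [0, 0, 0],
    [0, 0, 0],
    [0, 0, 0],
    [0, 0, 0],
    [0, 0, 0],
    [0, 0, 0],
    [0, 0, 0]
  ],
  "gripper": [-1, -1, -1, -1, -1, -1, -1, -1]
}}

```text
time: 12.7
tool_pos: [0.299, -0.2115, 0.2827]
ee_rot: [3.141, -0.358, -0.253]
wrist_force: [-1.6, 6.0, 4.3]
width: 0.0113
finger_force: 30.0
```

Forces are small, so I'll carry on.

{"name": "play_rows", "arguments": {
  "translation": [
    [-0.04, 0.11, -0.01],
    [-0.04, 0.12, -0.02],
    [-0.02, 0.12, -0.01],
    [-0.02, 0.12, 0],
    [-0.01, 0.12, 0],
    [0, 0.13, 0],
    [0.01, 0.12, 0],
    [0.01, 0.12, 0.01]
  ],
  "twist": [
    [0, 0, 0],
    [0, 0, 0],
    [0, 0, 0],
    [0, 0, 0],
    [0, 0, 0],
    [0, 0, 0],
    [0, 0, 0],
    [0, 0, 0]
  ],
  "gripper": [-1, -1, -1, -1, -1, -1, -1, -1]
}}

```text
time: 13.5
tool_pos: [0.2857, -0.249, 0.2824]
ee_rot: [3.137, -0.361, -0.254]
wrist_force: [2.9, 2.9, 2.6]
width: 0.0114
finger_force: 30.0
```

{"name": "play_rows", "arguments": {
  "translation": [
    [0.03, 0.12, 0.01],
    [0.03, 0.12, 0.01],
    [0.05, 0.11, 0.02],
    [0.05, 0.12, 0.02],
    [0, 0, 0],
    [0, 0, 0]
  ],
  "twist": [
    [0, 0, 0],
    [0, 0, 0],
    [0, 0, 0],
    [0, 0, 0],
    [0, 0, 0],
    [0, 0, 0]
  ],
  "gripper": [-1, -1, -1, -1, -1, -1]
}}

```text
time: 14.1
tool_pos: [0.2875, -0.2688, 0.2824]
ee_rot: [3.136, -0.361, -0.254]
wrist_force: [2.7, 2.6, 2.4]
width: 0.0112
finger_force: 30.0
```

Run:
```python
from h import *
log()
q,p,r=now()
g=p+r.apply([0,0,.18]);ax=np.array([.409,-.271]);v=g[:2]-ax
print("grasp pt",g.round(4),np.hypot(*v),"hasp",np.arctan2(v[1],v[0])-(CY+np.arctan2(.056,-.0275))+2*np.pi)
```

```text
q [-0.987 -0.326  2.004  0.252  1.197  0.778] p [ 0.288 -0.269  0.282] rpy [ 3.136 -0.361 -0.254] F [2.7 2.6 2.4] w 0.0112 t 14.1
grasp pt [ 0.3488 -0.2857  0.114 ] 0.06198042333502974 hasp 1.6079917099071341
```

{"name": "play_rows", "arguments": {
  "translation": [
    [0, 0, 0],
    [0, 0, 0],
    [0, 0, 0],
    [0.18, 0, -0.47],
    [0.18, 0, -0.47],
    [0.18, 0, -0.47],
    [0.18, 0, -0.47],
    [0.18, 0, -0.47]
  ],
  "twist": [
    [0, 0, 0],
    [0, 0, 0],
    [0, 0, 0],
    [0, 0, 0],
    [0, 0, 0],
    [0, 0, 0],
    [0, 0, 0],
    [0, 0, 0]
  ],
  "gripper": [-0.7, -0.4, -0.2, -0.2, -0.2, -0.2, -0.2, -0.2]
}}

```text
time: 14.9
tool_pos: [0.2877, -0.2682, 0.3835]
ee_rot: [3.136, -0.359, -0.254]
wrist_force: [0.3, 0.0, 0.1]
width: 0.0377
finger_force: 0.0
```

{"name": "play_rows", "arguments": {
  "translation": [
    [0, 0, 0]
  ],
  "twist": [
    [0, 0, 0]
  ],
  "gripper": [-0.2]
}}

```text
time: 15.0
tool_pos: [0.2881, -0.2687, 0.386]
ee_rot: [3.132, -0.364, -0.252]
wrist_force: [-0.3, -0.2, 0.3]
width: 0.0378
finger_force: 0.0
```

Run:
```python
from h import *
log()
for c in("top","scene"):
    im=robot.snapshot(c)[:,:,::-1]
    if c=="scene": cv2.imwrite("pics/s2.png",cv2.resize(im[150:330,120:400],(784,504)))
    for n in("hasp_pin","lid_handle"): print(c,n,[(np.round(d["centre"],4).tolist(),round(d["score"],2)) for d in robot.spot_point(n,c)[:2]])
q,p,r=now()
Rt=toolR(.35,CY); g=np.array([.4905,-.2560,.20]); N=10
ga=p+r.apply([0,0,.18]); ps=[]
for i in range(1,N+1):
    f=i/N; rr=r*R.from_rotvec((r.inv()*Rt).as_rotvec()*f); ps.append((ga+(g-ga)*f-rr.apply([0,0,.18]),rr))
print(ga);rows(p,r,ps)
```

```text
q [-0.985 -0.379  1.834  0.236  1.408  0.834] p [ 0.288 -0.269  0.386] rpy [ 3.132 -0.364 -0.252] F [-0.3 -0.2  0.3] w 0.0378 t 15.0
top hasp_pin [([0.3476, -0.2838, 0.1134], 0.5)]
top lid_handle [([0.4918, -0.2588, 0.1193], 0.93)]
scene hasp_pin [([0.3502, -0.2861, 0.1151], 0.69), ([0.4934, -0.2009, 0.0669], 0.65)]
scene lid_handle [([0.4923, -0.2569, 0.1193], 0.92), ([0.4087, -0.2348, 0.0675], 0.63)]
[ 0.34867352 -0.28436985  0.21276609]
T [[0.3, -0.16, 0.14], [0.29, -0.15, 0.15], [0.3, -0.16, 0.14], [0.3, -0.16, 0.14], [0.3, -0.15, 0.14], [0.29, -0.16, 0.15], [0.3, -0.16, 0.14], [0.3, -0.16, 0.14]] 
W [[0.0, -0.01, 0.0], [0.01, -0.01, 0.0], [-0.0, -0.0, 0.0], [0.0, -0.01, 0.0], [0.0, -0.01, 0.0], [0.01, -0.01, 0.0], [-0.0, -0.0, 0.0], [0.0, -0.01, 0.0]]
T [[0.3, -0.15, 0.14], [0.29, -0.16, 0.14]] 
W [[0.0, -0.01, 0.0], [0.01, -0.01, 0.01]]
end [ 0.4305 -0.2403  0.3692] [-3.141 -0.35  -0.255]
```

View pics/s2.png

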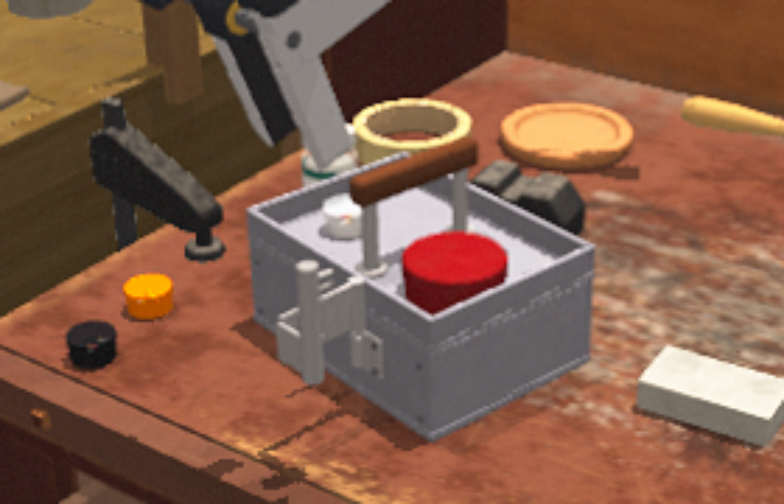

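The hasp stands square out, with its pin at about (310,320), clear of the staple. Tin (455,270) and jar (342,215) are undisturbed.

{"name": "play_rows", "arguments": {
  "translation": [
    [0.3, -0.16, 0.14],
    [0.29, -0.15, 0.15],
    [0.3, -0.16, 0.14],
    [0.3, -0.16, 0.14],
    [0.3, -0.15, 0.14],
    [0.29, -0.16, 0.15],
    [0.3, -0.16, 0.14],
    [0.3, -0.16, 0.14]
  ],
  "twist": [
    [0, -0.01, 0],
    [0.01, -0.01, 0],
    [0, 0, 0],
    [0, -0.01, 0],
    [0, -0.01, 0],
    [0.01, -0.01, 0],
    [0, 0, 0],
    [0, -0.01, 0]
  ],
  "gripper": [-0.1, -0.1, -0.1, -0.1, -0.1, -0.1, -0.1, -0.1]
}}

```text
time: 16.1
tool_pos: [0.4032, -0.2457, 0.3726]
ee_rot: [3.139, -0.353, -0.254]
wrist_force: [-0.4, -0.4, 0.6]
width: 0.0422
finger_force: 0.0
```

{"name": "play_rows", "arguments": {
  "translation": [
    [0.3, -0.15, 0.14],
    [0.29, -0.16, 0.14],
    [0, 0, 0],
    [0, 0, 0],
    [0, 0, 0]
  ],
  "twist": [
    [0, -0.01, 0],
    [0.01, -0.01, 0],
    [0, 0, 0],
    [0, 0, 0],
    [0, 0, 0]
  ],
  "gripper": [-0.1, -0.1, -0.1, -0.1, -0.1]
}}

```text
time: 16.6
tool_pos: [0.4305, -0.2406, 0.3711]
ee_rot: [3.14, -0.352, -0.254]
wrist_force: [-0.4, -0.6, -0.0]
width: 0.0423
finger_force: 0.0
```

Run:
```python
from h import *
log()
q,p,r=now()
im=robot.snapshot("wrist")[:,:,::-1]
cv2.imwrite("pics/w3.png",im)
for n in("lid_handle","lid_tin","lid_jar"): print(n,[(np.round(d["centre"],4).tolist(),round(d["score"],2)) for d in robot.spot_point(n,"wrist")[:2]])
print("grasp pt",(p+r.apply([0,0,.18])).round(4))
m=robot.camera_model("wrist")
for g in([0,0,.18],[-.036,0,0.09],):
    w=p+r.apply(g); print(g,cv2.projectPoints(w[None],m["rvec"],m["tvec"],m["camera_matrix"],np.array([m["k1"],0,0,0]))[0].ravel())
```

```text
q [-0.667 -0.142  1.68   0.143  1.282  1.14 ] p [ 0.431 -0.241  0.371] rpy [ 3.14  -0.352 -0.254] F [-0.4 -0.6 -0. ] w 0.0423 t 16.6
lid_handle [([0.4929, -0.2566, 0.1239], 0.96)]
lid_tin []
lid_jar [([0.4098, -0.2344, 0.0754], 0.38)]
grasp pt [ 0.4905 -0.2565  0.2021]
[0, 0, 0.18] [277.21115987 268.37789067]
[-0.036, 0, 0.09] [276.91829466 524.18029535]
```

View pics/w3.png

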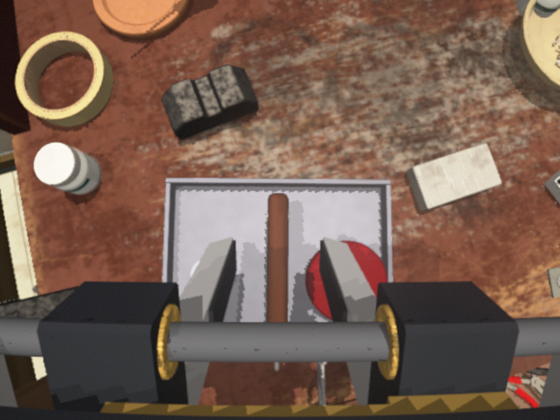

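The bar is centred between the fingers (bar at column 278, grip centre 277) and parallel to the pads.

{"name": "play_rows", "arguments": {
  "translation": [
    [-0.12, 0, 0.32],
    [-0.12, 0, 0.32],
    [-0.12, 0, 0.32],
    [-0.12, 0, 0.32],
    [-0.11, 0, 0.31],
    [-0.11, 0, 0.31],
    [0, 0, 0],
    [0, 0, 0]
  ],
  "twist": [
    [0, 0, 0],
    [0, 0, 0],
    [0, 0, 0],
    [0, 0, 0],
    [0, 0, 0],
    [0, 0, 0],
    [0, 0, 0],
    [0, 0, 0]
  ],
  "gripper": [-0.1, -0.1, -0.1, -0.1, -0.1, -0.1, -0.1, -0.1]
}}

```text
time: 17.6
tool_pos: [0.4307, -0.2406, 0.2897]
ee_rot: [3.14, -0.352, -0.254]
wrist_force: [0.1, 0.3, 0.1]
width: 0.0424
finger_force: 0.0
```

Run:
```python
from h import *
log()
q,p,r=now()
print("grasp pt",(p+r.apply([0,0,.18])).round(4))
```

```text
q [-0.667 -0.094  1.801  0.153  1.114  1.113] p [ 0.431 -0.241  0.29 ] rpy [ 3.14  -0.352 -0.254] F [0.1 0.3 0.1] w 0.0424 t 17.6
grasp pt [ 0.4906 -0.2564  0.1207]
```

{"name": "play_rows", "arguments": {
  "translation": [
    [0, 0, 0],
    [0, 0, 0],
    [0, 0, 0],
    [0, 0, 0],
    [0, 0, 0],
    [0, 0, 0],
    [0, 0, 0],
    [0, 0, 0]
  ],
  "twist": [
    [0, 0, 0],
    [0, 0, 0],
    [0, 0, 0],
    [0, 0, 0],
    [0, 0, 0],
    [0, 0, 0],
    [0, 0, 0],
    [0, 0, 0]
  ],
  "gripper": [-0.3, -0.5, -0.6, -0.7, -0.8, -0.9, -1, -1]
}}

```text
time: 18.4
tool_pos: [0.4307, -0.2406, 0.2904]
ee_rot: [3.14, -0.353, -0.254]
wrist_force: [-1.1, 1.4, 2.0]
width: 0.0135
finger_force: 30.0
```

{"name": "play_rows", "arguments": {
  "translation": [
    [0.03, 0, -0.07],
    [0.03, 0, -0.07],
    [0.03, 0, -0.07],
    [0.03, 0, -0.07],
    [0, 0, 0]
  ],
  "twist": [
    [0, 0, 0],
    [0, 0, 0],
    [0, 0, 0],
    [0, 0, 0],
    [0, 0, 0]
  ],
  "gripper": [-1, -1, -1, -1, -1]
}}

```text
time: 18.9
tool_pos: [0.4314, -0.2408, 0.3025]
ee_rot: [3.14, -0.352, -0.254]
wrist_force: [0.4, 0.2, -4.1]
width: 0.0138
finger_force: 30.0
```

Run:
```python
from h import *
log()
o=robot.get_obs();print(o["finger_force"],np.round(o["wrist_torque"],2))
q,p,r=now()
print("grasp pt",(p+r.apply([0,0,.18])).round(4))
```

```text
q [-0.666 -0.102  1.782  0.151  1.14   1.118] p [ 0.431 -0.241  0.302] rpy [ 3.14  -0.352 -0.254] F [ 0.4  0.2 -4.1] w 0.0138 t 18.9
29.990824162960052 [0.13 0.53 0.06]
grasp pt [ 0.4914 -0.2567  0.1336]
```

{"name": "play_rows", "arguments": {
  "translation": [
    [0.05, 0, -0.14],
    [0.1, 0, -0.28],
    [0.1, 0, -0.28],
    [0.1, 0, -0.28],
    [0.1, 0, -0.28],
    [0.1, 0, -0.28],
    [0.1, 0, -0.28],
    [0.05, 0, -0.14]
  ],
  "twist": [
    [0, 0, 0],
    [0, 0, 0],
    [0, 0, 0],
    [0, 0, 0],
    [0, 0, 0],
    [0, 0, 0],
    [0, 0, 0],
    [0, 0, 0]
  ],
  "gripper": [-1, -1, -1, -1, -1, -1, -1, -1]
}}

```text
time: 19.7
tool_pos: [0.4307, -0.2406, 0.3875]
ee_rot: [3.139, -0.355, -0.253]
wrist_force: [-0.4, -0.6, -3.4]
width: 0.014
finger_force: 30.0
```

{"name": "play_rows", "arguments": {
  "translation": [
    [0.04, 0, -0.1],
    [0, 0, 0],
    [0, 0, 0],
    [0, 0, 0],
    [0, 0, 0],
    [0, 0, 0]
  ],
  "twist": [
    [0, 0, 0],
    [0, 0, 0],
    [0, 0, 0],
    [0, 0, 0],
    [0, 0, 0],
    [0, 0, 0]
  ],
  "gripper": [-1, -1, -1, -1, -1, -1]
}}

```text
time: 20.3
tool_pos: [0.4307, -0.2404, 0.3893]
ee_rot: [3.14, -0.351, -0.254]
wrist_force: [-0.0, 0.4, -5.0]
width: 0.0138
finger_force: 30.0
```

Run:
```python
from h import *
log()
o=robot.get_obs();print(o["finger_force"],np.round(o["wrist_torque"],2),np.abs(o["qvel"]).max())
q,p,r=now()
print("grasp pt",(p+r.apply([0,0,.18])).round(4))
im=robot.snapshot("scene")[:,:,::-1]
cv2.imwrite("pics/s3.png",cv2.resize(im[80:320,130:410],(700,600)))
for n in("lid","lid_handle","hasp_pin","lid_tin","lid_jar","staple"): print(n,[(np.round(d["centre"],4).tolist(),round(d["score"],2)) for d in robot.spot_point(n,"scene")[:3]])
```

```text
q [-0.667 -0.148  1.648  0.142  1.319  1.145] p [ 0.431 -0.24   0.389] rpy [ 3.14  -0.351 -0.254] F [-0.   0.4 -5. ] w 0.0138 t 20.3
29.990550577640533 [0.17 0.56 0.01] 0.003336594173340033
grasp pt [ 0.4906 -0.2562  0.2203]
lid [([0.3476, -0.2831, 0.1137], 0.59), ([0.4899, -0.2533, 0.1595], 0.57)]
lid_handle [([0.4131, -0.2341, 0.1707], 0.62), ([0.4918, -0.2568, 0.2193], 0.56)]
hasp_pin [([0.347, -0.2861, 0.1128], 0.6)]
lid_tin [([0.4641, -0.3054, 0.1682], 0.62)]
lid_jar [([0.3594, -0.0958, 0.0004], 0.81), ([0.4898, -0.2031, 0.1664], 0.67), ([0.428, -0.0872, 0.0001], 0.6)]
staple [([0.4071, -0.233, 0.169], 0.8)]
```

View pics/s3.png

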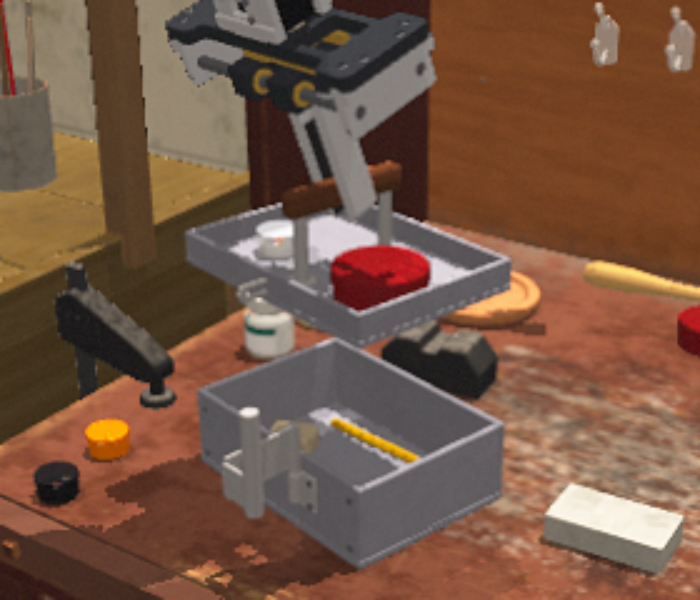

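The lid hangs level, about 10 cm above the case. Tin (380,277) and jar (275,240) are still on it, the hasp is open at (248,460), and the arm is still.

```bash
python3 -c "from bench import robot;print(robot.close_job())"
```

```text
the job is handed in; nothing more can be done
None
```

I handed the job in at about 20 s of the 66 s: the hasp is open at about 1.6 rad, and the lid is held still and level about 10 cm above the case with the tin and jar still standing on it.

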